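# Third hand at the assembly jig

## Robot

A 7-joint arm with a two-finger parallel gripper is mounted at the origin on a cart in front of the work surface, level with it; the furniture and walls round the work are solid. World frame = base frame: x ahead of the robot, y to its left, z up, the work surface at z = 0. Lengths are in m, angles in rad, forces in N, time in s.
With the tool pointing down it reaches from about 0.425 to 0.925 m from the base axis. Payload 6.8 kg.
Tool frame: the origin (TCP) lies on the centre line of the jaws, within the pads' length; the fingertips stand 19 mm ahead of it and the grasp point (between the pads) is the TCP; z points along the fingers, y is the line along which they close (so a half turn about z gives the same grasp; the last joint's range is limited). The gripper opens to 85 mm and grips with 20 to 120 N. Pads are 22 mm wide; open, the fingers measure 114 mm over their backs; the gripper's body (76 mm by 85 mm) begins 54 mm behind the grasp point. The pads swing forward as they close: fully open they stand 13 mm farther back than shut.
Start: joints at [-1.45, 0.477, 0.022, 1.555, -0.011, 1.109, -0.083], TCP at [0.153, 0.657, 0.214] pointing down, gripper open.
Joint ranges: [-2.96, 2.96], [-0.34, 2.1], [-1.41, 1.46], [0.24, 2.44], [-1.37, 4.51], [0.17, 1.92], [-2.96, 2.96]. Speed limits (rad/s): [2.39, 2.39, 3.14, 3.14, 3.14, 3.14, 3.14].

## Interface

Orientations are given as a rotation vector (axis times angle).
In Python, from bench import r gives the robot as it stands. The module is installed in compiled form; this text tells all that it offers.
- The arm moves only by the tool arm_command, never from a script. Its argument "rows" is a list of rows, each an object of numbers: "fingers": the opening, from -1 (shut) to 1 (fully open); "x", "y", "z": the shift along the tool's x, y, z in m; "ax", "ay", "az": the turn, a rotation vector about the tool's x, y, z in degrees. In form: [{"fingers": .., "x": .., "y": .., "z": .., "ax": .., "ay": .., "az": ..}, ...]. A call has 1 to 10 rows; each row shifts and turns the commanded pose from where the row before left it, along the tool's axes as they then stand; what a row does not reach is not made up. A row lasts 1/12 s, in which the tool goes at most 41.7 mm and 7.16 degrees, less where a joint would pass 70% of its speed; a pose out of reach is approached as far as the arm can. A call is refused whole if a number of a shift passes 0.0417 or a number of a turn 7.16, either way. A call with a gripper value outside its range is refused whole. The fingers move at their own pace and stop on an object; "grip_force" is the grip in N (left out, the last holds). Time passes only in rows, so rows that do not move let the fingers close. It gives the time, the measured TCP pose, the force, the opening and the grip force at its end, in the units of the state.
- r.get_obs(): the state, without advancing time (a new reading comes with each control period).
- r.grab_frame(name): name is "scene" or "side" or "wrist"; returns a dict with "frame" (420x560x3 uint8, red, green, blue), "depth" (420x560 float32, m along the optical axis (not along the pixel's ray), 0 where there is no reading), "K" (3x3 intrinsics, pixels), "world_from_camera" (4x4, takes a point from camera to world coordinates). Camera axes: x right, y down, z forward; pixel columns grow to the right and rows downward; lengths in m; the calibration is good to about 2 mm. A picture is of the moment at which its call begins.
- r.hand_in(): hands the job in; it is judged then, once.
The state is a dict: "clock": time; "joints": joint angles; "qvel": joint speeds; "tau": joint torques, N m; "tcp_pos": TCP position; "orientation": TCP orientation; "contact_force": force on the tool from outside, world axes, zero at the start; "moment": the same for the moment, N m; "grip_width": finger opening in m; "gripper_force": force on a finger pad.
Only numpy, scipy, OpenCV 4.12 (cv2) and the standard library are available. Lean on these libraries where they do the work, as an engineer would, in place of code of your own. Each camera call takes 0.05 s, during which the arm holds its last target. There are 200 camera calls.

## Task

On the assembly jig, slide the stop along its rail until the line on its carriage stands at the tip of the index marker. Then fetch the aluminium tube block, lay it flat on the jig's bed, square to the sprung fence with its left side up against the nose of the stop, and press its far end (the one that starts away from the robot) steadily into the fence with about 10 N (the fence gives 1 mm per newton, so about half of its 20 mm travel; never bottom it out). Finish while still holding the block pressed like that, so that a colleague can fasten it; the stop must still be at the index and the beaker, dish and bottle left alone.

Things in the scene. Friction and masses are not known exactly. Their poses are not given: they have to be found in the camera images.
- jig: grey bed plate of the jig, fixed, 170 (x) x 280 (y) x 12 mm; origin under its centre on the worktop. x points to the fence, away from the robot; y left along the rail. In its frame the free fence's front face is at x = 31 mm, y = -105 to 5 mm, top 50 mm above the worktop, a wall 52 mm high behind it. The rail, 18 mm wide, 4 mm high, runs along y at x = -5 mm from y = 10 to 138 mm
- pad (a joint): travel of the sprung fence plate in m: 0 free, grows as it is pushed along the jig's +x, hard end at 0.020. Spring 1 N per mm, no preload.
- pad_face (a point): centre of the front face of the fence plate, 30 mm above the worktop; moves with the plate; axes as the jig's
- stop (a joint): position of the sliding stop on its rail in m, 0 to 0.085, grows to the jig's +y (left); sliding friction about 5 N, it stays where it is left
- stop_grip (a point): grip point on the stop's black upright tab, 50 mm above the worktop; tab 30 (x) x 14 (y) mm, 28 to 62 mm above the worktop, on the middle of a carriage 44 x 30 mm. From the carriage a bar 12 mm wide (jig x = 15 to 27 mm), top 36 mm above the worktop, reaches right (-y) in front of the fence to the nose
- stop_line (a point): the line engraved on the front of the stop's carriage, at the carriage's middle in y; 14 mm above the worktop; it stands in line with stop_grip in jig y
- stop_nose (a point): centre of the stop's flat end face (12 mm wide in x, 18 mm high) that looks to the jig's -y and touches the block's left side; 105 mm to the -y side of stop_grip and 31 mm to its +x side, 27 mm above the worktop
- index_tip (a point): tip of the small dark pointer (10 mm wide, 10 mm high) clipped fixed to the front of the jig's bed; it points in the jig's +x to the carriage; 17 mm above the worktop; axes as the jig's. The stop is set when stop_line has the same jig y.
- block_center (a point): centre (half-way up) of the loose aluminium tube block, 100 (its x) x 40 (its y) x 45 (z) mm, four 16 mm wells in its top, about 0.2 kg. Grip it across the 40 mm at mid-length or behind, so that the fingers clear the stop's bar. On the bed its centre is 34.5 mm above the worktop. Starts on the worktop right of the jig
- block_front (a point): centre of the block's +x end face (50 mm ahead of its centre), the end that starts away from the robot and goes against the fence; axes as the block's
- block_side (a point): centre of the block's left (+y) side, 20 mm from its centre; goes against the stop's nose
- beaker_mid (a point): small glass beaker, 44 mm wide, 58 mm high, point half-way up; bystander, leave alone
- petri_mid (a point): petri dish, 60 mm wide, 15 mm high, point half-way up; bystander, leave alone
- bottle_mid (a point): brown bottle with black dropper cap, 32 mm wide, 93 mm high, point half-way up; bystander, leave alone

How it is judged:
On the way, in this order (a step that is already met when the one before it is completed fails the run):
1. the stop is set: its line is within 3 mm of the index tip and at rest, before the block meets the fence (y of stop_line in the frame of index_tip between -0.003 and 0.003 m and velocity of joint stop between -0.005 and 0.005 m/s and contact force between block and pad below 0.5 N), for 0.3 s.
2. the block is pressed into the fence with 5 to 15 N by the robot for half a second (contact force between block and pad between 5 and 15 N and contact force between the fingers and block above 1 N), for 0.5 s.
At the end, for the whole second after the job is handed in: The robot still presses the resting block into the fence with 5 to 15 N (plate in 4 to 16 mm); block flat on the bed (within 4 mm, 3.4 deg), square to the fence (3.4 deg), left side within 4 mm of the stop's nose; the stop's line within 4 mm of the index tip (all of step 2 and y of stop_line in the frame of index_tip between -0.004 and 0.004 m and y of block_side in the frame of stop_nose between -0.004 and 0.003 m and angle between the x axis of block_center and the x axis of jig, either way round below 0.06 rad and angle between block_center's own z axis and vertical below 0.06 rad and distance between block_front and pad_face below 0.055 m and z of block_center in the frame of jig between 0.0325 and 0.0385 m and value of joint pad between 0.004 and 0.016 m and linear speed of block below 0.01 m/s); the arm keeps its last pose, push and grip.
It fails at once if the fence is pushed past 18 mm (bottomed out) (value of joint pad above 0.018 m).
It fails at once if the beaker is disturbed (distance of beaker_mid from where it was at the start of the episode above 0.02 m).
It fails at once if the petri is disturbed (distance of petri_mid from where it was at the start of the episode above 0.02 m).
It fails at once if the bottle is disturbed (distance of bottle_mid from where it was at the start of the episode above 0.02 m).
It also fails if it takes over 54 s, if anything falls off the work surface, if the arm or the gripper's body presses on something with over 40 N, if the wrist force passes 120 N, or if a joint passes its speed limit or range.

## Working session

There is one attempt and no reset: what is moved stays moved. The work goes in short steps, Python scripts to look and compute and a tool call to move; the robot and the scene stay as the last step left them, time stands still between calls to the robot, and variables do not carry over. Pictures are saved under pics/ and viewed, at most 10 in all, crops included, and the job is handed in when it is done.

Besides the shell and the picture viewer there is one more tool, called after "Emit:" by a JSON object that holds its "method" and its "body". arm_command: Moves the arm, as the interface text tells. Its arguments: {"type":"object","properties":{"rows":{"type":"array"},"grip_force":{"type":"number"}},"required":["rows"]}

```bash
mkdir -p pics
cat > h.py <<'E'
import numpy as np, cv2
from scipy.spatial.transform import Rotation as R
from bench import r
def grab(n,save=None):
    f=r.grab_frame(n)
    if save: cv2.imwrite('pics/'+save,cv2.cvtColor(f['frame'],cv2.COLOR_RGB2BGR))
    np.savez('last_%s.npz'%n,**{k:np.array(v) for k,v in f.items()})
    return f
def last(n): return dict(np.load('last_%s.npz'%n))
def cloud(f):
    h,w=f['depth'].shape; u,v=np.meshgrid(np.arange(w),np.arange(h)); K=f['K'];d=f['depth']
    P=np.stack([(u-K[0,2])/K[0,0]*d,(v-K[1,2])/K[1,1]*d,d],-1)
    T=f['world_from_camera']; return P@T[:3,:3].T+T[:3,3]
def ray(f,u,v,z):
    K=f['K'];T=f['world_from_camera']
    d=T[:3,:3]@np.array([(u-K[0,2])/K[0,0],(v-K[1,2])/K[1,1],1]);o=T[:3,3]
    return o+d*(z-o[2])/d[2]
def st():
    o=r.get_obs(); m=R.from_rotvec(o['orientation']).as_matrix()
    print(o['clock'],np.round(o['tcp_pos'],4),'toolx',m[:,0].round(3),'y',m[:,1].round(3),'z',m[:,2].round(3),'F',np.round(o['contact_force'],1),'w',o['grip_width'],o['gripper_force'])
E
python3 - <<'E'
from h import *
st()
for n in('scene','side'):
    f=grab(n,n+'0.png'); print(n,f['world_from_camera'].round(3).tolist(),f['K'].tolist())
E
```

```text
0.0 [0.153  0.6568 0.2134] toolx [-0.974  0.227 -0.   ] y [ 0.227  0.974 -0.002] z [-0.    -0.002 -1.   ] F [ 0.7 -0.2 -0.4] w 0.0852290410904399 0.0
scene [[0.904, -0.257, 0.341, 0.219], [-0.427, -0.556, 0.713, -0.641], [0.006, -0.791, -0.612, 0.73], [0.0, 0.0, 0.0, 1.0]] [[456.3742338997029, 0.0, 283.67535998954037], [0.0, 456.3742338997029, 205.15617120621235], [0.0, 0.0, 1.0]]
side [[-0.866, -0.197, 0.46, -0.073], [-0.5, 0.375, -0.781, 1.278], [-0.019, -0.906, -0.423, 0.699], [0.0, 0.0, 0.0, 1.0]] [[498.1374056219534, 0.0, 267.7355967807781], [0.0, 498.1374056219534, 214.4170824388504], [0.0, 0.0, 1.0]]
```

View pics/scene0.png

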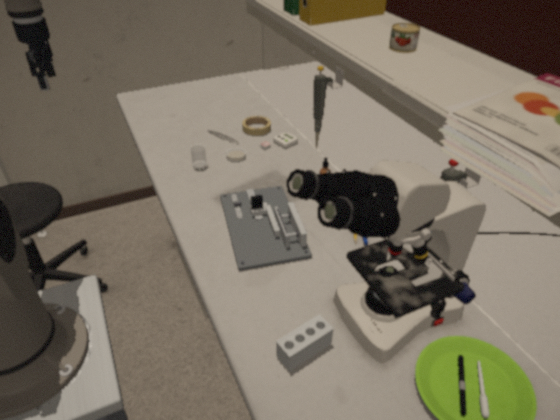

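View pics/side0.png

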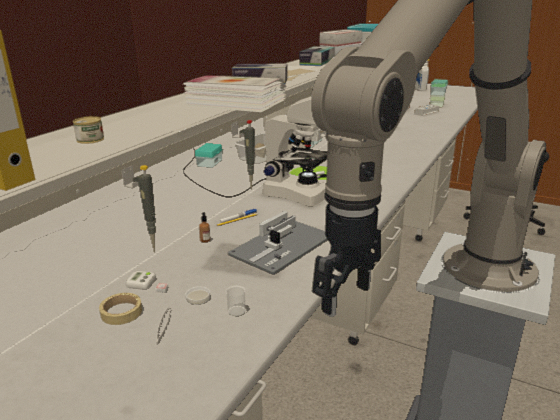

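The scene view shows the jig at about (265,225) with its black tab at (257,201), and the block at (305,343). The side view shows the beaker at (236,300), the dish at (198,297) and the bottle at (204,230). Next I measure the bed and block from the clouds.

Run:
```python
from h import *
for n in('scene','side'):
    f=last(n);P=cloud(f)
    for nm,(lo,hi),box in (('bed',(.008,.017),{'scene':(215,180,320,275),'side':(225,205,330,275)}[n]),('blocktop',(.038,.052),{'scene':(265,305,345,375),'side':(300,150,330,200)}[n])):
        m=np.zeros(P.shape[:2],bool);x0,y0,x1,y1=box;m[y0:y1,x0:x1]=1
        m&=(P[...,2]>lo)&(P[...,2]<hi)&(f['depth']>0)
        if m.sum()<30: continue
        q=P[m]; c,s,a=cv2.minAreaRect(q[:,:2].astype(np.float32)*1000)
        print(n,nm,m.sum(),np.round(c,1),np.round(s,1),round(a,2),q[:,2].mean())
f=last('scene')['frame'];c=f[175:275,210:320]
a=cv2.resize(c,None,fx=6,fy=6,interpolation=cv2.INTER_CUBIC)[...,::-1]
cv2.imwrite('pics/c1.png',a)
c=last('side')['frame'][200:275,220:335]
cv2.imwrite('pics/c2.png',cv2.resize(c,None,fx=6,fy=6,interpolation=cv2.INTER_CUBIC)[...,::-1])
```

```text
scene bed 4097 [540.8 155. ] [282.9 170.6] 79.23 0.012724819478190345
scene blocktop 1054 [ 498.4 -197.5] [156.   41.9] 11.48 0.044721229353074377
side bed 2287 [577.7 119.7] [304.  412.4] 36.65 0.012429218413063353
side blocktop 252 [ 599.5 -199.7] [156.5  72.5] 77.23 0.04603252841010643
```

View pics/c1.png

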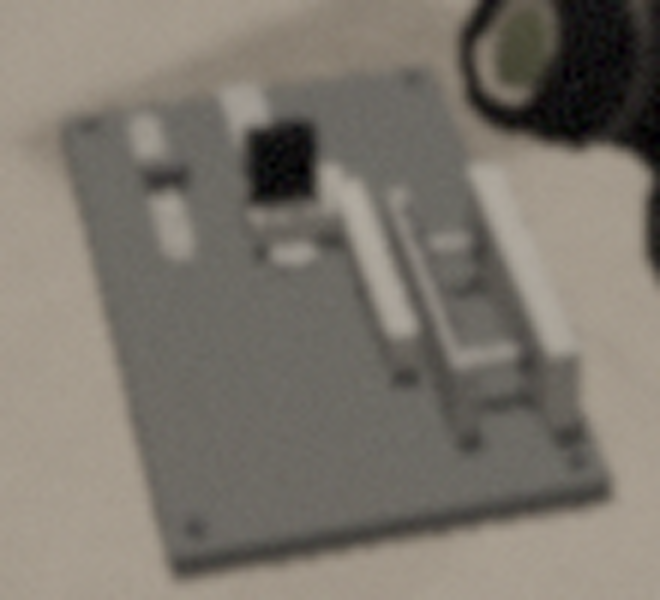

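The crop shows the dark pointer near the full-image pixel (238,204) with its tip to the right. The black tab is at (257,201) and the bar's nose at about (277,237). Now the numbers in the jig frame.

```bash
cat >> h.py <<'E'
C=np.array([.5408,.1550]); YAW=np.radians(-10.77)
def J(p):  # world->jig
    c,s=np.cos(YAW),np.sin(YAW); p=np.asarray(p); d=p[...,:2]-C
    return np.stack([c*d[...,0]+s*d[...,1],-s*d[...,0]+c*d[...,1],p[...,2]],-1)
def W(j):
    c,s=np.cos(YAW),np.sin(YAW); return np.array([C[0]+c*j[0]-s*j[1],C[1]+s*j[0]+c*j[1],j[2]])
E
python3 - <<'E'
from h import *
for n in('scene','side'):
    f=last(n);P=cloud(f);j=J(P);V=f['frame'].max(2)
    reg=(abs(j[...,0])<.09)&(abs(j[...,1])<.145)&(f['depth']>0)
    def s(nm,m):
        q=j[m&reg]*1000
        if len(q)>3: print(n,nm,len(q),'med',np.median(q,0).round(1),'p3',np.percentile(q,3,0).round(1),'p97',np.percentile(q,97,0).round(1))
    z=j[...,2]
    s('tabtop',(V<60)&(z>.056)&(z<.066)); s('tab',(V<50)&(z>.025))
    s('pointer',(V<75)&(z<.025)&(z>.012)&(j[...,0]<-.03))
    s('carr',(z>.018)&(z<.05)&(j[...,0]<.01)&(j[...,1]>0))
    s('bar',(z>.032)&(z<.040)&(j[...,0]<.03)&(j[...,0]>.01))
    s('fence',(z>.047)&(z<.056)&(j[...,0]>.02)&(j[...,0]<.05))
    s('bed',(z>.009)&(z<.016))
f=last('scene');P=cloud(f)
m=np.zeros(P.shape[:2],bool);m[305:375,265:345]=1
m&=(P[...,2]>.041)&(P[...,2]<.049)&(f['depth']>0)
m=cv2.morphologyEx(m.astype(np.uint8),cv2.MORPH_CLOSE,np.ones((5,5)))
m=cv2.morphologyEx(m,cv2.MORPH_OPEN,np.ones((7,7)))>0
print(np.argwhere(m).min(0),np.argwhere(m).max(0))
q=P[m];q=q[(q[:,2]>.04)];c,s,a=cv2.minAreaRect(q[:,:2].astype(np.float32)*1000);print(m.sum(),np.round(c,1),np.round(s,1),a)
E
```

```text
scene tabtop 49 med [-3.9 33.  63. ] p3 [-16.5  29.3  56.6] p97 [ 7.2 41.9 65.7]
scene tab 115 med [-5.3 32.4 52.7] p3 [-17.4  29.1  37.2] p97 [ 5.6 37.9 65.5]
scene pointer 14 med [-47.2  75.7  20. ] p3 [-60.2 -57.3  14.1] p97 [-40.1  79.3  22.2]
scene carr 207 med [-9.3 31.5 29.7] p3 [-53.5  21.3  18.2] p97 [  7.8 121.2  48.3]
scene bar 153 med [ 19.8 -20.5  36.2] p3 [ 14.3 -66.7  32.3] p97 [26.2 31.7 39. ]
scene fence 137 med [ 34.9 -54.8  50.3] p3 [  30.5 -102.3   47.5] p97 [40.3  2.9 54.3]
scene bed 3980 med [-20.6 -34.5  12.7] p3 [ -81.8 -136.5   10.1] p97 [ 73.7 129.4  15.2]
side tabtop 36 med [-5.6 44.  62.3] p3 [-16.6  35.6  56.4] p97 [ 8.1 48.7 65.3]
side tab 102 med [-10.1  44.8  52.4] p3 [-18.7  35.6  35. ] p97 [ 7.  49.4 65.9]
side pointer 10 med [-53.4  84.2  19.5] p3 [-56.5  80.8  15.6] p97 [-44.2  88.   22.2]
side carr 163 med [-12.7  49.1  29.3] p3 [-51.6  31.4  18.5] p97 [ 8.7 88.7 48.2]
side bar 51 med [ 22.3 -32.9  35.8] p3 [ 15.3 -62.3  32.8] p97 [28.2 36.3 38.9]
side fence 73 med [ 36.4 -37.2  49.4] p3 [ 32.1 -94.9  47.1] p97 [43.4  6.9 54.6]
side bed 2085 med [-19.1  36.1  12.4] p3 [ -80.7 -124.2    9.7] p97 [ 77.2 139.3  15.3]
[317 279] [355 324]
812 [ 339.5 -391.1] [549.5  78.3] 56.11227798461914
```

```bash
cat >> h.py <<'E'
def rel(p,yaw):
    o=r.get_obs(); M=R.from_rotvec(o['orientation']); c,s=np.cos(yaw),np.sin(yaw)
    G=R.from_matrix(np.array([[-c,-s,0],[-s,c,0],[0,0,-1]]).T.T if 0 else np.column_stack([[-c,-s,0],[-s,c,0],[0,0,-1]]))
    d=M.inv().apply(np.array(p)-o['tcp_pos']); print('shift(mm, present tool axes)',(d*1000).round(1),'turn deg',np.degrees((M.inv()*G).as_rotvec()).round(2))
E
python3 - <<'E'
from h import *
st(); print(W([-.005,.0385,.052])); rel(W([-.005,.0385,.052]),YAW)
f=last('scene');P=cloud(f);z=P[...,2]
m=np.zeros(P.shape[:2],bool);m[312:372,272:340]=1
m&=(z>.040)&(z<.050)&(f['depth']>0)
n,l,s,c=cv2.connectedComponentsWithStats(m.astype(np.uint8));k=1+np.argmax(s[1:,4]);print(s[k],c[k])
q=P[l==k];md=np.median(q,0);print(md,np.percentile(q,2,0),np.percentile(q,98,0))
for w in(.03,.06,.065):
  qq=q[np.linalg.norm(q[:,:2]-md[:2],axis=1)<w];c,s,a=cv2.minAreaRect(qq[:,:2].astype(np.float32)*1000);print(len(qq),np.round(c,1),np.round(s,1),a)
# hull of bright top in px -> plane
j=J(P);o=(f['depth']>0)&(z>.06)&(abs(j[...,1]+.04)<.2)&(j[...,0]>-.2)&(j[...,0]<.3)
for a in np.arange(-.1,.3,.04):
    t=o&(j[...,0]>=a)&(j[...,0]<a+.04)
    if t.sum()>5: print(round(a,2),t.sum(),np.percentile(j[t][:,1],[5,95]).round(3),np.percentile(j[t][:,2],[5,95]).round(3))
E
```

```text
0.1 [0.153  0.6569 0.2135] toolx [-0.974  0.227 -0.   ] y [ 0.227  0.974 -0.002] z [-0.    -0.002 -1.   ] F [ 0.7  0.5 -0.7] w 0.08549551708468749 0.0
[0.54308245 0.19375617 0.052     ]
shift(mm, present tool axes) [-484.9 -362.3  162.2] turn deg [-0.1   0.01 -2.34]
[276 315  57  45 977] [303.93142272 336.14943705]
[ 0.46937088 -0.20399564  0.04533276] [ 0.42249354 -0.22941244  0.04050282] [ 0.51924884 -0.1786153   0.04793843]
520 [ 469.6 -203.3] [59.  41.7] 11.781573295593262
977 [ 471.4 -203. ] [100.8  41.9] 11.483321189880371
977 [ 471.4 -203. ] [100.8  41.9] 11.483321189880371
-0.02 54 [0.029 0.043] [0.061 0.066]
0.18 70 [0.112 0.125] [0.063 0.092]
0.26 244 [-0.24 -0.22] [0.314 0.388]
```

Emit:
{"method": "arm_command", "body": {"rows": [{"fingers": 0.0,"x": -0.03,"y": -0.024,"az": -0.24},{"fingers": 0.0,"x": -0.032,"y": -0.025,"az": -0.24},{"fingers": 0.0,"x": -0.032,"y": -0.025,"az": -0.24},{"fingers": 0.0,"x": -0.032,"y": -0.025,"az": -0.24},{"fingers": 0.0,"x": -0.032,"y": -0.025,"az": -0.24},{"fingers": 0.0,"x": -0.032,"y": -0.025,"az": -0.24},{"fingers": 0.0,"x": -0.032,"y": -0.025,"az": -0.24},{"fingers": 0.0,"x": -0.032,"y": -0.025,"az": -0.24},{"fingers": 0.0,"x": -0.032,"y": -0.025,"az": -0.24},{"fingers": 0.0,"x": -0.032,"y": -0.025,"az": -0.24}]}}

```text
validation failed for argument at $.ro...
```

Run:
```python
from h import *
st(); rel(W([-.005,.0385,.052]),YAW)
```

```text
0.1 [0.153  0.6569 0.2135] toolx [-0.974  0.227 -0.   ] y [ 0.227  0.974 -0.002] z [-0.    -0.002 -1.   ] F [ 0.7  0.5 -0.7] w 0.08549551708468749 0.0
shift(mm, present tool axes) [-484.9 -362.3  162.2] turn deg [-0.1   0.01 -2.34]
```

Emit:
{"method": "arm_command", "body": {"rows": [{"fingers": 0.0,"x": -0.03,"y": -0.024,"z": 0,"ax": 0,"ay": 0,"az": -0.24},{"fingers": 0.0,"x": -0.032,"y": -0.025,"z": 0,"ax": 0,"ay": 0,"az": -0.24},{"fingers": 0.0,"x": -0.032,"y": -0.025,"z": 0,"ax": 0,"ay": 0,"az": -0.24},{"fingers": 0.0,"x": -0.032,"y": -0.025,"z": 0,"ax": 0,"ay": 0,"az": -0.24},{"fingers": 0.0,"x": -0.032,"y": -0.025,"z": 0,"ax": 0,"ay": 0,"az": -0.24},{"fingers": 0.0,"x": -0.032,"y": -0.025,"z": 0,"ax": 0,"ay": 0,"az": -0.24},{"fingers": 0.0,"x": -0.032,"y": -0.025,"z": 0,"ax": 0,"ay": 0,"az": -0.24},{"fingers": 0.0,"x": -0.032,"y": -0.025,"z": 0,"ax": 0,"ay": 0,"az": -0.24},{"fingers": 0.0,"x": -0.032,"y": -0.025,"z": 0,"ax": 0,"ay": 0,"az": -0.24},{"fingers": 0.0,"x": -0.032,"y": -0.025,"z": 0,"ax": 0,"ay": 0,"az": -0.24}]}}

```text
clock: 0.93
tcp_pos: [0.4129, 0.3457, 0.2143]
orientation: [-0.293, -3.128, 0.0]
contact_force: [1.0, 1.0, 0.0]
grip_width: 0.0428
gripper_force: 0.0
```

Run:
```python
from h import *
st(); rel(W([-.005,.0385,.052]),YAW)
```

```text
0.9333 [0.4129 0.3457 0.2143] toolx [-0.983  0.185  0.   ] y [ 0.185  0.983 -0.   ] z [-0. -0. -1.] F [1. 1. 0.] w 0.0427505348001057 0.0
shift(mm, present tool axes) [-156.1 -125.2  162.3] turn deg [-0.01 -0.01  0.08]
```

Emit:
{"method": "arm_command", "body": {"rows": [{"fingers": 0.0,"x": -0.026,"y": -0.021,"z": 0.01,"ax": 0,"ay": 0,"az": 0},{"fingers": 0.0,"x": -0.026,"y": -0.021,"z": 0.01,"ax": 0,"ay": 0,"az": 0},{"fingers": 0.0,"x": -0.026,"y": -0.021,"z": 0.01,"ax": 0,"ay": 0,"az": 0},{"fingers": 0.0,"x": -0.026,"y": -0.021,"z": 0.01,"ax": 0,"ay": 0,"az": 0},{"fingers": 0.0,"x": -0.026,"y": -0.021,"z": 0.01,"ax": 0,"ay": 0,"az": 0},{"fingers": 0.0,"x": -0.026,"y": -0.02,"z": 0.01,"ax": 0,"ay": 0,"az": 0.08},{"fingers": 0.0,"x": 0,"y": 0,"z": 0,"ax": 0,"ay": 0,"az": 0}]}}

```text
clock: 1.52
tcp_pos: [0.5452, 0.188, 0.1525]
orientation: [0.31, 3.126, -0.008]
contact_force: [-0.6, -1.0, -0.0]
grip_width: 0.0429
gripper_force: 0.0
```

Run:
```python
from h import *
st(); rel(W([-.005,.0385,.052]),YAW)
f=grab('wrist','w1.png'); print(f['world_from_camera'].round(3).tolist())
```

```text
1.5167 [0.5452 0.188  0.1525] toolx [-0.981  0.196 -0.001] y [ 0.196  0.981 -0.005] z [-0.    -0.005 -1.   ] F [-0.6 -1.  -0. ] w 0.042910790334435796 0.0
shift(mm, present tool axes) [  3.3   5.7 100.5] turn deg [-0.28  0.04 -0.55]
[[0.196, 0.942, 0.273, 0.476], [0.981, -0.187, -0.059, 0.203], [-0.005, 0.279, -0.96, 0.313], [0.0, 0.0, 0.0, 1.0]]
```

View pics/w1.png

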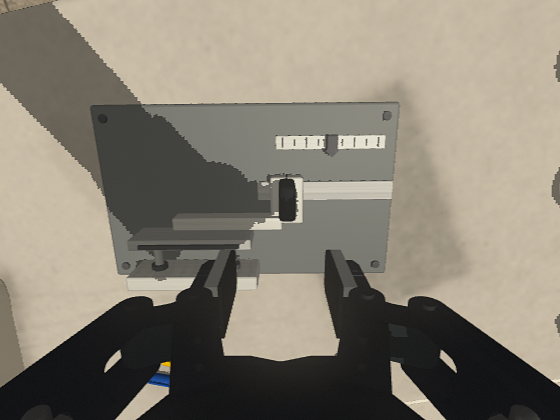

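The wrist view from above shows the pointer at (331,145) over its white scale, tip towards the carriage. The black tab is at (288,200) on its white carriage, with the rail running off to the right. Next I measure the offset along jig y.

Run:
```python
from h import *
f=last('wrist');P=cloud(f);V=f['frame'].max(2)
j=J(P)
bed=(j[...,2]>.006)&(j[...,2]<.018)&(abs(j[...,0])<.11)&(abs(j[...,1])<.17)
n,l,s,c=cv2.connectedComponentsWithStats(bed.astype(np.uint8));k=1+np.argmax(s[1:,4])
c,s,a=cv2.minAreaRect((P[l==k][:,:2]*1000).astype(np.float32));print('bed',c,s,a)
g=cv2.cvtColor(f['frame'],cv2.COLOR_RGB2GRAY)
for y in(134,140,146,150,153,156,159): print(y,g[y,318:346].tolist())
for y in(183,188,195,210,): print(y,g[y,262:310].tolist())
print((j[150,318:346,2]*1000).round().tolist())
print((j[200,262:310,2]*1000).round().tolist())
```

```text
bed (542.4993896484375, 155.9739227294922) (280.37579345703125, 169.64988708496094) 79.2173843383789
134 [131, 132, 131, 132, 133, 134, 134, 114, 73, 71, 93, 115, 115, 105, 91, 91, 91, 103, 99, 106, 135, 131, 131, 131, 131, 132, 134, 134]
140 [102, 184, 227, 226, 190, 110, 117, 103, 62, 73, 95, 104, 102, 103, 104, 103, 104, 104, 100, 122, 195, 230, 230, 188, 104, 187, 229, 225]
146 [226, 225, 224, 224, 227, 192, 114, 100, 63, 76, 96, 103, 104, 104, 104, 104, 103, 103, 95, 138, 209, 228, 227, 228, 229, 227, 226, 225]
150 [132, 131, 133, 136, 116, 75, 73, 66, 85, 105, 102, 101, 102, 103, 103, 103, 103, 103, 102, 100, 111, 129, 132, 133, 134, 134, 133, 134]
153 [133, 133, 134, 134, 134, 136, 114, 72, 74, 74, 88, 104, 102, 101, 102, 103, 102, 108, 126, 135, 134, 134, 134, 134, 134, 134, 133, 134]
156 [133, 134, 133, 133, 134, 132, 133, 133, 134, 136, 136, 137, 123, 101, 108, 126, 135, 134, 134, 134, 134, 133, 134, 134, 135, 134, 133, 134]
159 [133, 133, 133, 133, 134, 132, 133, 133, 133, 133, 132, 134, 133, 134, 132, 133, 133, 133, 134, 133, 134, 133, 133, 133, 134, 134, 133, 133]
183 [2
[... 647 characters left out ...]
187, 188, 188, 188, 188]
210 [71, 70, 70, 70, 72, 71, 71, 70, 82, 103, 110, 113, 114, 115, 111, 114, 95, 42, 39, 40, 42, 40, 40, 42, 42, 43, 40, 41, 43, 42, 42, 42, 39, 69, 104, 111, 168, 217, 212, 202, 160, 117, 125, 126, 125, 125, 126, 125]
[12.0, 13.0, 12.0, 13.0, 12.0, 13.0, 13.0, 13.0, 22.0, 22.0, 23.0, 23.0, 23.0, 21.0, 24.0, 23.0, 23.0, 22.0, 24.0, 21.0, 23.0, 21.0, 12.0, 13.0, 13.0, 12.0, 12.0, 14.0]
[12.0, 12.0, 13.0, 13.0, 12.0, 13.0, 12.0, 13.0, 13.0, 30.0, 31.0, 30.0, 30.0, 32.0, 30.0, 30.0, 32.0, 62.0, 64.0, 64.0, 64.0, 65.0, 65.0, 66.0, 65.0, 64.0, 65.0, 65.0, 65.0, 64.0, 65.0, 64.0, 64.0, 63.0, 30.0, 30.0, 31.0, 30.0, 31.0, 31.0, 32.0, 30.0, 13.0, 12.0, 12.0, 13.0, 12.0, 12.0]
```

```bash
sed -i 's/C=np.array(.*; YAW.*/C=np.array([.5422,.1557]); YAW=np.radians(-10.78)/' h.py
python3 - <<'E'
from h import *
f=last('wrist')
p=lambda u,v,z: (J(ray(f,u,v,z))*1000).round(1)
print('tip',p(331.4,156.5,.022)); print('carr L/R',p(270.8,197,.028),p(303.3,197,.028)); print('tab L/R',p(278.3,195,.062),p(295,195,.062))
print('tabtop ends', p(287,179,.062),p(287,221,.062))
E
```

```text
tip [-37.3  78.4  22. ]
carr L/R [-1.5 23.2 28. ] [-1.2 53.  28. ]
tab L/R [-11.8  30.5  62. ] [-11.7  44.   62. ]
tabtop ends [-24.8  37.6  62. ] [10.4 37.4 62. ]
```

Run:
```python
from h import *
rel(W([-.006,.038,.052]),YAW)
```

```text
shift(mm, present tool axes) [  0.6   3.1 101.1] turn deg [-0.18 -0.04 -0.4 ]
```

Emit:
{"method": "arm_command", "body": {"grip_force": 30, "rows": [{"fingers": 0.0,"x": 0,"y": 0.003,"z": 0.02,"ax": 0,"ay": 0,"az": -0.4},{"fingers": 0.0,"x": 0,"y": 0,"z": 0.02,"ax": -0.1,"ay": 0,"az": 0},{"fingers": 0.0,"x": 0,"y": 0,"z": 0.02,"ax": 0,"ay": 0,"az": 0},{"fingers": 0.0,"x": 0,"y": 0,"z": 0.02,"ax": 0,"ay": 0,"az": 0},{"fingers": 0.0,"x": 0,"y": 0,"z": 0.02,"ax": 0,"ay": 0,"az": 0},{"fingers": 0.0,"x": 0,"y": 0,"z": 0,"ax": 0,"ay": 0,"az": 0},{"fingers": -1,"x": 0,"y": 0,"z": 0,"ax": 0,"ay": 0,"az": 0},{"fingers": -1,"x": 0,"y": 0,"z": 0,"ax": 0,"ay": 0,"az": 0},{"fingers": -1,"x": 0,"y": 0,"z": 0,"ax": 0,"ay": 0,"az": 0},{"fingers": -1,"x": 0,"y": 0,"z": 0,"ax": 0,"ay": 0,"az": 0}]}}

```text
clock: 2.4
tcp_pos: [0.5437, 0.1995, 0.0558]
orientation: [0.284, 3.127, 0.005]
contact_force: [-0.1, -0.0, 0.5]
grip_width: 0.0004
gripper_force: 0.0
```

Run:
```python
from h import *
st(); o=r.get_obs(); print(J(o['tcp_pos']).round(4)); rel(W([-.006,.0785,.052]),YAW)
```

```text
2.4 [0.5437 0.1995 0.0558] toolx [-0.984  0.18  -0.002] y [0.18  0.984 0.003] z [ 0.002  0.003 -1.   ] F [-0.1 -0.   0.5] w 0.0003506926592430829 0.0
[-0.0067  0.0433  0.0558]
shift(mm, present tool axes) [-1.  35.2  3.9] turn deg [0.19 0.1  0.4 ]
```

Grip closed to 0, so the tab isn't between the pads. I'll look.

Run:
```python
from h import *
f=grab('wrist');a=f['frame']
g=grab('side')['frame'][185:285,215:345]
b=cv2.resize(g,(560,430),interpolation=cv2.INTER_CUBIC)
cv2.imwrite('pics/w2.png',np.vstack([cv2.resize(a[100:420],(560,320))[:165],b])[...,::-1]); print(f['world_from_camera'].round(3).tolist())
```

```text
[[0.18, 0.944, 0.276, 0.473], [0.984, -0.174, -0.047, 0.212], [0.003, 0.28, -0.96, 0.216], [0.0, 0.0, 0.0, 1.0]]
```

View pics/w2.png

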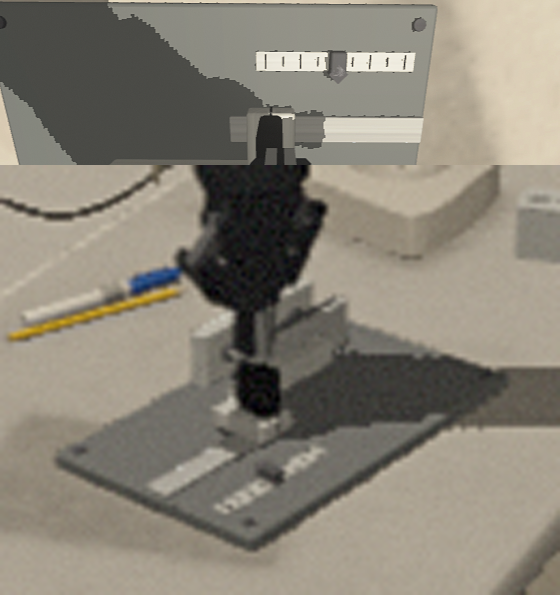

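The side view (enlarged) shows the closed gripper at the tab, with the gripper covering most of it. I need the lower part of the wrist view.

Run:
```python
from h import *
f=last('wrist');cv2.imwrite('pics/w3.png',cv2.convertScaleAbs(cv2.resize(f['frame'][190:400,170:400],None,fx=2.6,fy=2.6),alpha=1.8,beta=10)[...,::-1])
T=np.linalg.inv(f['world_from_camera']);o=r.get_obs()
for z in(.0558,.037):
  p=T@np.r_[o['tcp_pos'][:2],z,1];q=f['K']@p[:3];print(q[:2]/q[2])
P=cloud(f);j=J(P)*1000
for y in(200,215,225,235,250,265,280): print(y,[tuple(j[y,x].round().astype(int)) for x in range(255,311,8)])
```

```text
[279.52752274 250.42162188]
[279.47062546 237.58699253]
200 [(np.int64(-23), np.int64(27), np.int64(12)), (np.int64(-24), np.int64(32), np.int64(13)), (np.int64(-24), np.int64(37), np.int64(13)), (np.int64(-24), np.int64(43), np.int64(12)), (np.int64(-24), np.int64(48), np.int64(13)), (np.int64(-24), np.int64(53), np.int64(12)), (np.int64(-24), np.int64(58), np.int64(13))]
215 [(np.int64(-19), np.int64(28), np.int64(31)), (np.int64(-19), np.int64(33), np.int64(30)), (np.int64(-19), np.int64(38), np.int64(32)), (np.int64(-19), np.int64(43), np.int64(31)), (np.int64(-19), np.int64(47), np.int64(31)), (np.int64(-19), np.int64(52), np.int64(29)), (np.int64(-14), np.int64(59), np.int64(13))]
225 [(np.int64(-12), np.int64(28), np.int64(30)), (np.int64(-20), np.int64(34), np.int64(50)), (np.int64(-20), np.int64(38), np.int64(51)), (np.int64(-19), np.int64(43), np.int64(48)), (np.int64(-78), np.int64(42), np.int64(216)), (np.int64(-13), np.int64(53), np.int64(30)), (np.int64(-8), np.int64(59), np.int64(17))]
235 [(np.int64(-6), np.int64(28), np.int64(31)), (np.int64(-19), np.int64(34), np.in
[... 493 characters left out ...]
t64(13)), (np.int64(11), np.int64(59), np.int64(14))]
265 [(np.int64(-14), np.int64(32), np.int64(87)), (np.int64(-14), np.int64(36), np.int64(88)), (np.int64(-18), np.int64(39), np.int64(95)), (np.int64(-18), np.int64(43), np.int64(95)), (np.int64(-18), np.int64(46), np.int64(96)), (np.int64(-18), np.int64(49), np.int64(95)), (np.int64(-14), np.int64(53), np.int64(88))]
280 [(np.int64(-14), np.int64(33), np.int64(101)), (np.int64(-18), np.int64(37), np.int64(107)), (np.int64(-18), np.int64(40), np.int64(107)), (np.int64(-18), np.int64(43), np.int64(107)), (np.int64(-17), np.int64(46), np.int64(107)), (np.int64(-17), np.int64(49), np.int64(107)), (np.int64(-14), np.int64(52), np.int64(101))]
```

View pics/w3.png

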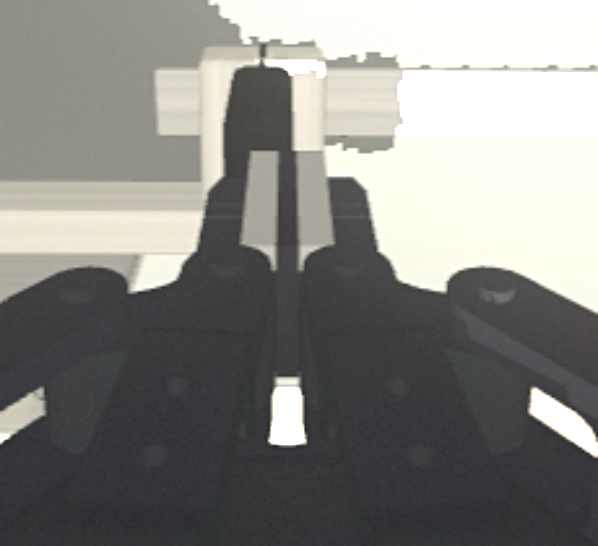

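The wrist crop shows the pads shut above the tab, beside its middle: the pad tips end near z ≈ 77 mm, while the TCP reads 56 mm. I'll cross-check the tip height with the first side picture.

Run:
```python
from h import *
f=last('side');T=np.linalg.inv(f['world_from_camera'])
def pr(p): q=f['K']@(T@np.r_[p,1])[:3];return (q[:2]/q[2]).round(1)
ty=np.array([.227,.974,0])
for z in(.195,.2135,.235,.245):
  c=np.array([.153,.657,z]);print(z,pr(c-ty*.045),pr(c),pr(c+ty*.045))
im=cv2.imread('pics/side0.png').max(2)
m=(im<60).astype(np.uint8);n,l,s,c=cv2.connectedComponentsWithStats(m[240:330,300:400]);
k=1+np.argmax(s[1:,4]);L=l==k
for x in range(10,90,6):
  y=np.flatnonzero(L[:,x]); print(x+300, y.max()+240 if len(y) else None,end='; ')
# now
o=r.get_obs();P=cloud(f);
d=np.linalg.norm(P[...,:2]-o['tcp_pos'][:2],axis=-1)<.03
mm=d&(P[...,2]>.03)&(P[...,2]<.13)&(f['depth']>0);j=J(P[mm])*1000;V=f['frame'].max(2)[mm]
for z in range(30,130,8):
  t=(j[:,2]>=z)&(j[:,2]<z+8)
  if t.sum(): print(z,t.sum(),np.percentile(j[t][:,:2],[5,50,95],axis=0).round().tolist(),V[t].mean().round())
```

```text
0.195 [360.7 313.3] [345.  325.9] [328.2 339.4]
0.2135 [361.4 304.1] [345.6 316.5] [328.5 329.8]
0.235 [362.2 293.2] [346.2 305.3] [329.  318.4]
0.245 [362.6 288.1] [346.5 300. ] [329.2 313. ]
310 None; 316 293; 322 309; 328 314; 334 296; 340 284; 346 278; 352 269; 358 286; 364 289; 370 269; 376 261; 382 None; 388 None; 30 41 [[-18.0, 34.0], [-2.0, 45.0], [20.0, 54.0]] 86.0
38 26 [[-18.0, 38.0], [-8.0, 45.0], [6.0, 48.0]] 20.0
46 24 [[-19.0, 36.0], [-11.0, 44.0], [8.0, 49.0]] 22.0
54 29 [[-20.0, 35.0], [-10.0, 44.0], [8.0, 48.0]] 24.0
62 22 [[-19.0, 35.0], [-7.0, 42.0], [7.0, 47.0]] 25.0
70 10 [[-16.0, 38.0], [-13.0, 50.0], [1.0, 54.0]] 92.0
78 20 [[-17.0, 39.0], [-15.0, 50.0], [-1.0, 57.0]] 63.0
86 27 [[-20.0, 38.0], [-15.0, 53.0], [-0.0, 60.0]] 53.0
94 29 [[-18.0, 36.0], [-13.0, 52.0], [-1.0, 60.0]] 57.0
102 25 [[-17.0, 35.0], [-12.0, 51.0], [-1.0, 58.0]] 54.0
110 16 [[-19.0, 35.0], [-17.0, 51.0], [-15.0, 61.0]] 36.0
118 41 [[-20.0, 20.0], [-17.0, 44.0], [3.0, 64.0]] 31.0
126 12 [[-20.0, 21.0], [-17.0, 39.0], [-5.0, 56.0]] 28.0
```

Both views agree: the real fingertips are about 20 mm behind (above) the reported TCP, not 19 mm ahead of it. The reported TCP is therefore about 40 mm too low along the tool z axis, and I'll allow for that from here on. I'll open, shift onto the tab and go 40 mm lower.

Emit:
{"method": "arm_command", "body": {"rows": [{"fingers": 0.0,"x": -0.001,"y": -0.005,"z": 0,"ax": 0.1,"ay": 0,"az": 0.4},{"fingers": 0.0,"x": 0,"y": 0,"z": 0,"ax": 0,"ay": 0,"az": 0},{"fingers": 0.0,"x": 0,"y": 0,"z": 0,"ax": 0,"ay": 0,"az": 0},{"fingers": 0.0,"x": 0,"y": 0,"z": 0,"ax": 0,"ay": 0,"az": 0}]}}

```text
clock: 2.83
tcp_pos: [0.5429, 0.1936, 0.0544]
orientation: [-0.296, -3.128, 0.0]
contact_force: [-0.1, -0.6, -0.3]
grip_width: 0.0426
gripper_force: 0.0
```

Run:
```python
from h import *
st();  rel(W([-.006,.038,.0135]),YAW)
```

```text
2.8333 [0.5429 0.1936 0.0544] toolx [-0.982  0.188  0.   ] y [ 0.188  0.982 -0.   ] z [-0. -0. -1.] F [-0.1 -0.6 -0.3] w 0.042587491804884615 0.0
shift(mm, present tool axes) [-0.4  0.6 40.9] turn deg [-0.   -0.   -0.03]
```

Emit:
{"method": "arm_command", "body": {"rows": [{"fingers": 0.0,"x": 0,"y": 0.0005,"z": 0.01,"ax": 0,"ay": 0,"az": 0},{"fingers": 0.0,"x": 0,"y": 0,"z": 0.01,"ax": 0,"ay": 0,"az": 0},{"fingers": 0.0,"x": 0,"y": 0,"z": 0.01,"ax": 0,"ay": 0,"az": 0},{"fingers": 0.0,"x": 0,"y": 0,"z": 0.009,"ax": 0,"ay": 0,"az": 0},{"fingers": 0.0,"x": 0,"y": 0,"z": 0,"ax": 0,"ay": 0,"az": 0},{"fingers": -1,"x": 0,"y": 0,"z": 0,"ax": 0,"ay": 0,"az": 0},{"fingers": -1,"x": 0,"y": 0,"z": 0,"ax": 0,"ay": 0,"az": 0},{"fingers": -1,"x": 0,"y": 0,"z": 0,"ax": 0,"ay": 0,"az": 0},{"fingers": -1,"x": 0,"y": 0,"z": 0,"ax": 0,"ay": 0,"az": 0}]}}

```text
clock: 3.58
tcp_pos: [0.5433, 0.1942, 0.0156]
orientation: [0.296, 3.127, 0.0]
contact_force: [0.4, -1.1, -3.8]
grip_width: 0.0137
gripper_force: 31.9
```

Run:
```python
from h import *
st();  rel(W([-.006,.0785,.0135]),YAW)
```

```text
3.5833 [0.5433 0.1942 0.0156] toolx [-0.982  0.187 -0.001] y [0.187 0.982 0.   ] z [ 0.001  0.    -1.   ] F [ 0.4 -1.1 -3.8] w 0.013723625625337589 31.86654031276703
shift(mm, present tool axes) [-0.1 40.5  2.1] turn deg [ 0.01  0.03 -0.02]
```

The stop is gripped at 13.7 mm, as expected. Now I slide it +40.5 mm.

Emit:
{"method": "arm_command", "body": {"rows": [{"fingers": -1,"x": 0,"y": 0.008,"z": 0,"ax": 0,"ay": 0,"az": 0},{"fingers": -1,"x": 0,"y": 0.008,"z": 0,"ax": 0,"ay": 0,"az": 0},{"fingers": -1,"x": 0,"y": 0.008,"z": 0,"ax": 0,"ay": 0,"az": 0},{"fingers": -1,"x": 0,"y": 0.008,"z": 0,"ax": 0,"ay": 0,"az": 0},{"fingers": -1,"x": 0,"y": 0.006,"z": 0,"ax": 0,"ay": 0,"az": 0},{"fingers": -1,"x": 0,"y": 0.0025,"z": 0,"ax": 0,"ay": 0,"az": 0},{"fingers": -1,"x": 0,"y": 0,"z": 0,"ax": 0,"ay": 0,"az": 0},{"fingers": -1,"x": 0,"y": 0,"z": 0,"ax": 0,"ay": 0,"az": 0},{"fingers": -1,"x": 0,"y": 0,"z": 0,"ax": 0,"ay": 0,"az": 0}]}}

```text
clock: 4.33
tcp_pos: [0.5507, 0.2338, 0.0156]
orientation: [0.296, 3.127, 0.0]
contact_force: [0.4, -3.7, 0.4]
grip_width: 0.0137
gripper_force: 32.4
```

Run:
```python
from h import *
st();  rel(W([-.006,.0785,.0135]),YAW)
f=grab('wrist');T=np.linalg.inv(f['world_from_camera'])
cv2.imwrite('pics/w4.png',cv2.resize(f['frame'][120:270,180:380],None,fx=4,fy=4,interpolation=cv2.INTER_CUBIC)[...,::-1])
def pr(p): q=f['K']@(T@np.r_[W(p),1])[:3];return (q[:2]/q[2]).round(1)
print(pr([-.0373,.0784,.022]),pr([-.027,.0785,.014]),pr([-.027,.0785,.028]))
```

```text
4.3333 [0.5507 0.2338 0.0156] toolx [-0.982  0.188 -0.   ] y [0.188 0.982 0.   ] z [ 0. -0. -1.] F [ 0.4 -3.7  0.4] w 0.01372224425063745 32.42130696773529
shift(mm, present tool axes) [-0.2  0.2  2.1] turn deg [ 0.    0.01 -0.03]
[280.2 198.3] [280.4 213.4] [280.4 221.9]
```

View pics/w4.png

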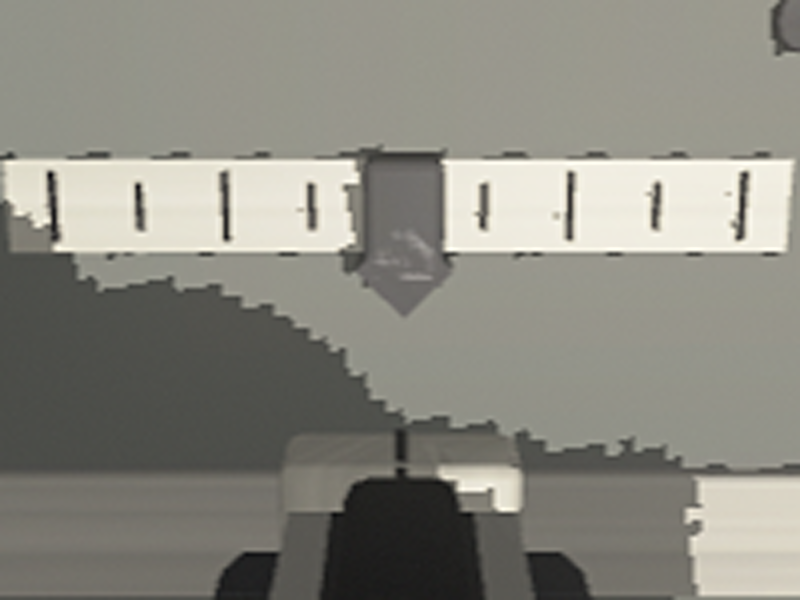

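The crop shows the pointer tip at crop column 405 and the carriage's engraved line at 401, so the stop is set to about 0.5 mm. I'll release it and lift.

Emit:
{"method": "arm_command", "body": {"grip_force": 60, "rows": [{"fingers": 0.0,"x": 0,"y": 0,"z": 0,"ax": 0,"ay": 0,"az": 0},{"fingers": 0.2,"x": 0,"y": 0,"z": 0,"ax": 0,"ay": 0,"az": 0},{"fingers": 0.6,"x": 0,"y": 0,"z": -0.02,"ax": 0,"ay": 0,"az": 0},{"fingers": 0.6,"x": 0,"y": 0,"z": -0.03,"ax": 0,"ay": 0,"az": 0},{"fingers": 0.6,"x": 0,"y": 0,"z": -0.03,"ax": 0,"ay": 0,"az": 0},{"fingers": 0.6,"x": 0,"y": 0,"z": -0.03,"ax": 0,"ay": 0,"az": 0},{"fingers": 0.6,"x": 0,"y": -0.03,"z": -0.01,"ax": 0,"ay": 0,"az": 0}]}}

```text
clock: 4.97
tcp_pos: [0.5477, 0.213, 0.1402]
orientation: [0.282, 3.122, 0.014]
contact_force: [1.3, 1.1, 0.2]
grip_width: 0.0682
gripper_force: 0.0
```

Run:
```python
from h import *
st();  rel([.4636,-.2046,.12],np.radians(11.5))
```

```text
4.9667 [0.5477 0.213  0.1402] toolx [-0.984  0.179 -0.006] y [0.179 0.984 0.009] z [ 0.008  0.008 -1.   ] F [1.3 1.1 0.2] w 0.06823672028949249 0.0
shift(mm, present tool axes) [   8.1 -426.1   16.1] turn deg [  0.46   0.45 -21.81]
```

Emit:
{"method": "arm_command", "body": {"rows": [{"fingers": 0.6,"x": 0.001,"y": -0.04,"z": 0,"ax": 0,"ay": 0,"az": 0},{"fingers": 0.6,"x": 0.001,"y": -0.04,"z": 0,"ax": 0,"ay": 0,"az": 0},{"fingers": 0.6,"x": 0.001,"y": -0.04,"z": 0,"ax": 0,"ay": 0,"az": 0},{"fingers": 0.6,"x": 0.001,"y": -0.04,"z": 0,"ax": 0,"ay": 0,"az": 0},{"fingers": 0.6,"x": 0.001,"y": -0.04,"z": 0,"ax": 0,"ay": 0,"az": 0},{"fingers": 0.6,"x": 0.001,"y": -0.04,"z": 0,"ax": 0,"ay": 0,"az": 0},{"fingers": 0.6,"x": 0.001,"y": -0.04,"z": 0,"ax": 0,"ay": 0,"az": 0},{"fingers": 0.6,"x": 0.001,"y": -0.04,"z": 0,"ax": 0,"ay": 0,"az": 0},{"fingers": 0.6,"x": 0.001,"y": -0.04,"z": 0,"ax": 0,"ay": 0,"az": 0},{"fingers": 0.6,"x": 0.001,"y": -0.04,"z": 0,"ax": 0,"ay": 0,"az": 0}]}}

```text
clock: 5.8
tcp_pos: [0.4603, -0.1876, 0.1358]
orientation: [0.294, 3.126, 0.001]
contact_force: [1.1, -0.3, -0.1]
grip_width: 0.0681
gripper_force: 0.0
```

Emit:
{"method": "arm_command", "body": {"rows": [{"fingers": 0.6,"x": 0,"y": 0,"z": 0.01,"ax": 0,"ay": 0,"az": -5.5},{"fingers": 0.6,"x": 0,"y": 0,"z": 0.01,"ax": 0,"ay": 0,"az": -5.5},{"fingers": 0.6,"x": 0,"y": 0,"z": 0.005,"ax": 0,"ay": 0,"az": -5.5},{"fingers": 0.6,"x": 0,"y": 0,"z": 0,"ax": 0,"ay": 0,"az": -5.7},{"fingers": 0.6,"x": 0,"y": 0,"z": 0,"ax": 0,"ay": 0,"az": 0},{"fingers": 0.6,"x": 0,"y": 0,"z": 0,"ax": 0,"ay": 0,"az": 0}]}}

```text
clock: 6.3
tcp_pos: [0.4608, -0.1862, 0.1106]
orientation: [-0.308, 3.126, 0.0]
contact_force: [-0.6, -1.0, 0.3]
grip_width: 0.0681
gripper_force: 0.0
```

Run:
```python
from h import *
st();  rel([.4636,-.2046,-.010],np.radians(11.5))
f=grab('wrist','w5.png');P=cloud(f);z=P[...,2]
m=((z>.038)&(z<.052)&(abs(P[...,0]-.47)<.09)&(abs(P[...,1]+.2)<.09)).astype(np.uint8)
n,l,s,c=cv2.connectedComponentsWithStats(m);k=1+np.argmax(s[1:,4]);q=P[l==k]
c,s,a=cv2.minAreaRect(q[:,:2].astype(np.float32)*1000);print(len(q),np.median(q[:,2]),np.round(c,1),np.round(s,1),a)
```

```text
6.3 [ 0.4608 -0.1862  0.1106] toolx [-0.981 -0.195 -0.001] y [-0.195  0.981  0.   ] z [ 0.001  0.    -1.   ] F [-0.6 -1.   0.3] w 0.06812961148068342 0.0
shift(mm, present tool axes) [  0.9 -18.6 120.6] turn deg [ 0.01  0.06 -0.24]
5664 0.04564103359294448 [ 473.  -203.4] [100.3  40. ] 11.299970626831055
```

Emit:
{"method": "arm_command", "body": {"rows": [{"fingers": 0.6,"x": -0.0005,"y": -0.0193,"z": 0,"ax": 0,"ay": 0,"az": 0},{"fingers": 0.6,"x": 0,"y": 0,"z": 0.03,"ax": 0,"ay": 0,"az": 0},{"fingers": 0.6,"x": 0,"y": 0,"z": 0.03,"ax": 0,"ay": 0,"az": 0},{"fingers": 0.6,"x": 0,"y": 0,"z": 0.02,"ax": 0,"ay": 0,"az": 0},{"fingers": 0.6,"x": 0,"y": 0,"z": 0.02,"ax": 0,"ay": 0,"az": 0},{"fingers": 0.6,"x": 0,"y": 0,"z": 0.01,"ax": 0,"ay": 0,"az": 0},{"fingers": 0.6,"x": 0,"y": 0,"z": 0.01,"ax": 0,"ay": 0,"az": 0},{"fingers": 0.6,"x": 0,"y": 0,"z": 0,"ax": 0,"ay": 0,"az": 0},{"fingers": 0.6,"x": 0,"y": 0,"z": 0,"ax": 0,"ay": 0,"az": 0}]}}

```text
clock: 7.1
tcp_pos: [0.4649, -0.2053, -0.0093]
orientation: [-0.311, 3.126, -0.0]
contact_force: [0.8, 0.4, 0.8]
grip_width: 0.0683
gripper_force: 0.0
```

Emit:
{"method": "arm_command", "body": {"rows": [{"fingers": -1,"x": 0,"y": 0,"z": 0,"ax": 0,"ay": 0,"az": 0},{"fingers": -1,"x": 0,"y": 0,"z": 0,"ax": 0,"ay": 0,"az": 0},{"fingers": -1,"x": 0,"y": 0,"z": 0,"ax": 0,"ay": 0,"az": 0},{"fingers": -1,"x": 0,"y": 0,"z": 0,"ax": 0,"ay": 0,"az": 0},{"fingers": -1,"x": 0,"y": 0,"z": 0,"ax": 0,"ay": 0,"az": 0}]}}

```text
clock: 7.52
tcp_pos: [0.4655, -0.2056, -0.0085]
orientation: [-0.312, 3.124, -0.001]
contact_force: [-0.7, -0.4, 6.0]
grip_width: 0.0396
gripper_force: 61.1
```

Run:
```python
from h import *
st()
f=grab('wrist');P=cloud(f);z=P[...,2]
m=((z>.041)&(z<.052)&(abs(P[...,0]-.47)<.09)&(abs(P[...,1]+.2)<.09)).astype(np.uint8)
n,l,s,c=cv2.connectedComponentsWithStats(m);k=1+np.argmax(s[1:,4]);q=P[l==k]
c,s,a=cv2.minAreaRect(q[:,:2].astype(np.float32)*1000);print(len(q),np.median(q[:,2]),np.round(c,1),np.round(s,1),a)
```

```text
7.5167 [ 0.4655 -0.2056 -0.0085] toolx [-0.98  -0.198 -0.002] y [-0.198  0.98  -0.001] z [ 0.002 -0.    -1.   ] F [-0.7 -0.4  6. ] w 0.03955267796543679 61.06204569339752
14825 0.045703432994746634 [ 455.5 -206.4] [61.5 73.5] 80.68216705322266
```

The block is gripped at 39.6 mm. Lift.

Emit:
{"method": "arm_command", "body": {"rows": [{"fingers": -1,"x": 0,"y": 0,"z": -0.01,"ax": 0,"ay": 0,"az": 0},{"fingers": -1,"x": 0,"y": 0,"z": -0.02,"ax": 0,"ay": 0,"az": 0},{"fingers": -1,"x": 0,"y": 0,"z": -0.03,"ax": 0,"ay": 0,"az": 0},{"fingers": -1,"x": 0,"y": 0,"z": -0.02,"ax": 0,"ay": 0,"az": 0},{"fingers": -1,"x": 0,"y": 0,"z": 0,"ax": 0,"ay": 0,"az": 5.5},{"fingers": -1,"x": 0,"y": 0,"z": 0,"ax": 0,"ay": 0,"az": 5.5},{"fingers": -1,"x": 0,"y": 0,"z": 0,"ax": 0,"ay": 0,"az": 5.5},{"fingers": -1,"x": 0,"y": 0,"z": 0,"ax": 0,"ay": 0,"az": 5.5},{"fingers": -1,"x": 0,"y": 0,"z": 0,"ax": 0,"ay": 0,"az": 0},{"fingers": -1,"x": 0,"y": 0,"z": 0,"ax": 0,"ay": 0,"az": 0}]}}

```text
clock: 8.4
tcp_pos: [0.4645, -0.2051, 0.0708]
orientation: [0.285, 3.128, -0.0]
contact_force: [0.1, -0.1, -0.7]
grip_width: 0.0396
gripper_force: 60.5
```

Run:
```python
from h import *
st();  rel(W([-.0475,-.050,.020]),YAW)
```

```text
8.4 [ 0.4645 -0.2051  0.0708] toolx [-0.984  0.181 -0.   ] y [ 0.181  0.984 -0.   ] z [ 0. -0. -1.] F [ 0.1 -0.1 -0.7] w 0.03960186124782229 60.540125370025635
shift(mm, present tool axes) [ 36.7 319.2  50.8] turn deg [-0.    0.01  0.36]
```

Emit:
{"method": "arm_command", "body": {"rows": [{"fingers": -1,"x": 0.004,"y": 0.02,"z": 0,"ax": 0,"ay": 0,"az": 0.36},{"fingers": -1,"x": 0.004,"y": 0.038,"z": 0,"ax": 0,"ay": 0,"az": 0},{"fingers": -1,"x": 0.004,"y": 0.04,"z": 0,"ax": 0,"ay": 0,"az": 0},{"fingers": -1,"x": 0.004,"y": 0.04,"z": 0,"ax": 0,"ay": 0,"az": 0},{"fingers": -1,"x": 0.004,"y": 0.04,"z": 0,"ax": 0,"ay": 0,"az": 0},{"fingers": -1,"x": 0.004,"y": 0.04,"z": 0,"ax": 0,"ay": 0,"az": 0},{"fingers": -1,"x": 0.004,"y": 0.04,"z": 0,"ax": 0,"ay": 0,"az": 0},{"fingers": -1,"x": 0.004,"y": 0.038,"z": 0,"ax": 0,"ay": 0,"az": 0},{"fingers": -1,"x": 0.004,"y": 0.02,"z": 0,"ax": 0,"ay": 0,"az": 0},{"fingers": -1,"x": 0,"y": 0,"z": 0,"ax": 0,"ay": 0,"az": 0}]}}

```text
clock: 9.23
tcp_pos: [0.4892, 0.1184, 0.0706]
orientation: [0.282, 3.129, 0.004]
contact_force: [0.4, -0.4, -0.8]
grip_width: 0.0391
gripper_force: 60.9
```

Run:
```python
from h import *
st();  rel(W([-.0475,-.050,.009]),YAW)
```

```text
9.2333 [0.4892 0.1184 0.0706] toolx [-0.984  0.179 -0.   ] y [0.179 0.984 0.003] z [ 0.001  0.003 -1.   ] F [ 0.4 -0.4 -0.8] w 0.03907776594251801 60.866436660289764
shift(mm, present tool axes) [ 2.4 -3.6 61.6] turn deg [0.16 0.   0.49]
```

Emit:
{"method": "arm_command", "body": {"rows": [{"fingers": -1,"x": 0.002,"y": 0,"z": 0,"ax": 0,"ay": 0,"az": 0.4},{"fingers": -1,"x": 0,"y": 0,"z": 0.015,"ax": 0,"ay": 0,"az": 0},{"fingers": -1,"x": 0,"y": 0,"z": 0.02,"ax": 0,"ay": 0,"az": 0},{"fingers": -1,"x": 0,"y": 0,"z": 0.015,"ax": 0,"ay": 0,"az": 0},{"fingers": -1,"x": 0,"y": 0,"z": 0.008,"ax": 0,"ay": 0,"az": 0},{"fingers": -1,"x": 0,"y": 0,"z": 0,"ax": 0,"ay": 0,"az": 0},{"fingers": -1,"x": 0,"y": 0,"z": 0,"ax": 0,"ay": 0,"az": 0}]}}

```text
clock: 9.82
tcp_pos: [0.4871, 0.111, 0.0125]
orientation: [-0.312, -3.125, 0.001]
contact_force: [0.2, -0.2, -1.7]
grip_width: 0.0393
gripper_force: 60.9
```

Run:
```python
from h import *
st();  rel(W([-.0475,-.050,.0035]),YAW); print(J(r.get_obs()['tcp_pos']).round(4))
f=grab('scene');P=cloud(f);z=P[...,2];j=J(P)
m=((z>.048)&(z<.068)&(abs(j[...,0]+.04)<.07)&(abs(j[...,1]+.05)<.05)).astype(np.uint8)
m&=(f['frame'].max(2)>70)
n,l,s,c=cv2.connectedComponentsWithStats(m);k=1+np.argmax(s[1:,4]);q=j[l==k]
c,s,a=cv2.minAreaRect(q[:,:2].astype(np.float32)*1000);print(len(q),np.median(q[:,2]),np.percentile(q,[2,98],axis=0).round(4).tolist(),np.round(c,1),np.round(s,1),a)
grab('wrist','w6.png')
```

```text
9.8167 [0.4871 0.111  0.0125] toolx [-0.98   0.198  0.001] y [ 0.198  0.98  -0.001] z [-0.001 -0.001 -1.   ] F [ 0.2 -0.2 -1.7] w 0.03929017449132824 60.85544139146805
shift(mm, present tool axes) [1.8 4.2 9. ] turn deg [-0.04 -0.03 -0.64]
[-0.0458 -0.0542  0.0125]
268 0.06433930310436359 [[-0.0307, -0.0768, 0.0489], [0.0094, -0.0353, 0.0678]] [-14.3 -56.2] [52.7 45.1] 5.057016372680664
```

View pics/w6.png

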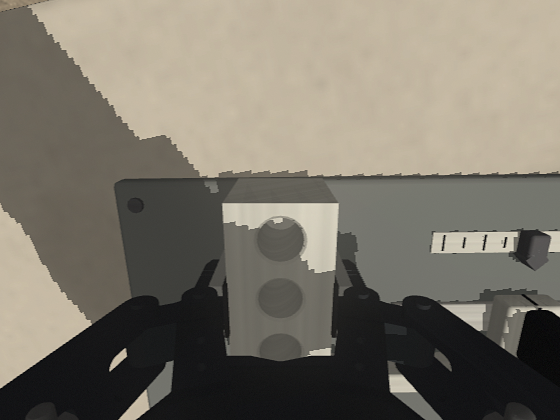

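The wrist view shows the block held square in the jaws above the bed, with its top spanning columns 222–338 and the stop and pointer to the right. I'll correct yaw and y, then lower it.

Emit:
{"method": "arm_command", "body": {"rows": [{"fingers": -1,"x": 0.001,"y": 0.003,"z": 0.003,"ax": 0,"ay": 0,"az": -0.6},{"fingers": -1,"x": 0,"y": 0,"z": 0.003,"ax": 0,"ay": 0,"az": 0},{"fingers": -1,"x": 0,"y": 0,"z": 0.002,"ax": 0,"ay": 0,"az": 0},{"fingers": -1,"x": 0,"y": 0,"z": 0,"ax": 0,"ay": 0,"az": 0},{"fingers": -1,"x": 0,"y": 0,"z": 0,"ax": 0,"ay": 0,"az": 0}]}}

```text
clock: 10.33
tcp_pos: [0.4867, 0.1153, 0.0043]
orientation: [-0.294, -3.128, 0.0]
contact_force: [-0.2, 0.0, -2.2]
grip_width: 0.0391
gripper_force: 60.9
```

Run:
```python
from h import *
st();  rel(W([-.0475,-.047,.0035]),YAW); print(J(r.get_obs()['tcp_pos']).round(4))
f=grab('wrist');V=cv2.cvtColor(f['frame'],cv2.COLOR_RGB2GRAY);P=cloud(f);j=J(P)
m=(j[...,2]>.050)&(j[...,2]<.064)&(j[...,0]<-.01)&(abs(j[...,1]+.05)<.06)
for y in range(215,260,15):
  x=np.flatnonzero(m[y]);print(y,x.min(),x.max()+1,*[(J(ray(f,u,y,.057))*1000).round(1) for u in(x.min()-.5,x.max()+.5)])
print('top z',np.median(j[...,2][m]))
```

```text
10.3333 [0.4867 0.1153 0.0043] toolx [-0.982  0.186  0.   ] y [ 0.186  0.982 -0.   ] z [-0. -0. -1.] F [-0.2  0.  -2.2] w 0.03907276572844459 60.855818688869476
shift(mm, present tool axes) [0.5 3.  0.8] turn deg [-0.01 -0.02  0.04]
[-0.047  -0.05    0.0043]
215 223 339 [-84.  -70.4  57. ] [-84.  -29.5  57. ]
230 224 338 [-78.4 -70.3  57. ] [-78.4 -29.5  57. ]
245 225 337 [-72.6 -70.2  57. ] [-72.6 -29.6  57. ]
top z 0.05842261004007573
```

Emit:
{"method": "arm_command", "body": {"rows": [{"fingers": -1,"x": 0,"y": 0,"z": 0.001,"ax": 0,"ay": 0,"az": 0},{"fingers": -1,"x": -0.004,"y": 0,"z": 0,"ax": 0,"ay": 0,"az": 0},{"fingers": -1,"x": -0.005,"y": 0,"z": 0,"ax": 0,"ay": 0,"az": 0},{"fingers": -1,"x": -0.005,"y": 0,"z": 0,"ax": 0,"ay": 0,"az": 0},{"fingers": -1,"x": -0.003,"y": 0,"z": 0,"ax": 0,"ay": 0,"az": 0},{"fingers": -1,"x": 0,"y": 0,"z": 0,"ax": 0,"ay": 0,"az": 0},{"fingers": -1,"x": 0,"y": 0,"z": 0,"ax": 0,"ay": 0,"az": 0}]}}

```text
clock: 10.97
tcp_pos: [0.5045, 0.112, 0.0035]
orientation: [0.295, 3.126, 0.0]
contact_force: [1.4, 0.9, 0.3]
grip_width: 0.0396
gripper_force: 61.1
```

Run:
```python
from h import *
st();  rel(W([-.0275,-.047,.0035]),YAW); print(J(r.get_obs()['tcp_pos']).round(4))
g=[]
f=grab('scene'); P=cloud(f);j=J(P);z=j[...,2]
for nm,a in(('bar',(z>.031)&(z<.041)&(j[...,0]<.031)&(j[...,0]>.012)&(j[...,1]>-.06)&(j[...,1]<.06)),('blocktop',(z>.051)&(z<.064)&(j[...,0]>-.02)&(j[...,0]<.03)&(abs(j[...,1]+.05)<.04)),('fence',(z>.046)&(z<.056)&(j[...,0]>.025)&(j[...,0]<.05)&(abs(j[...,1]+.05)<.06))):
  q=j[a]*1000;print(nm,len(q),np.percentile(q,[2,50,98],axis=0).round(1).tolist() if len(q) else '')
cv2.imwrite('pics/s2.png',cv2.resize(f['frame'][165:285,205:345],None,fx=5,fy=5,interpolation=cv2.INTER_CUBIC)[...,::-1])
```

```text
10.9667 [0.5045 0.112  0.0035] toolx [-0.982  0.187 -0.002] y [0.187 0.982 0.   ] z [ 0.002  0.    -1.   ] F [1.4 0.9 0.3] w 0.03959154604587666 61.106699109077454
shift(mm, present tool axes) [-1.4  3.   0. ] turn deg [0.02 0.09 0.  ]
[-0.0289 -0.05    0.0035]
bar 86 [[13.4, -1.5, 32.2], [18.5, 26.1, 36.3], [29.3, 58.4, 39.5]]
blocktop 181 [[-9.4, -70.8, 51.4], [10.0, -57.9, 57.2], [26.6, -29.7, 59.6]]
fence 144 [[27.2, -104.9, 46.5], [33.7, -60.7, 50.4], [39.1, 2.5, 54.6]]
```

View pics/s2.png

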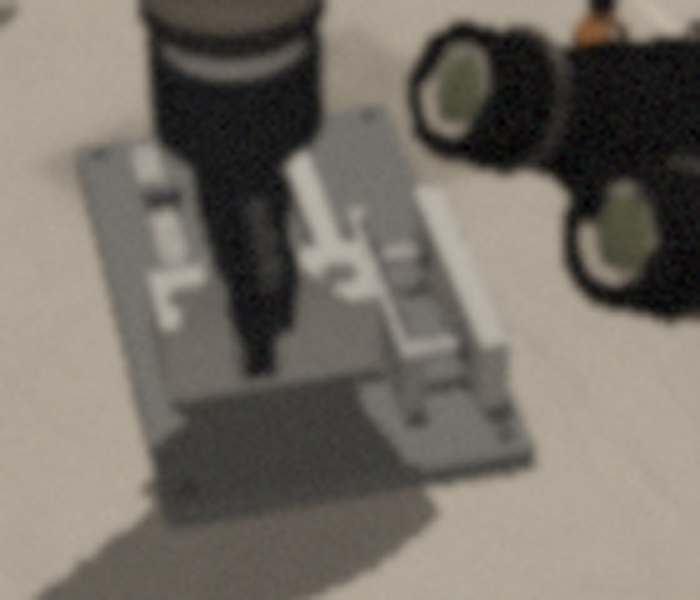

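The scene crop shows the block flat on the bed, square, its front just short of the fence plate (about 4 mm) and the bar along its left. Now I slide left gently, feeling for the nose.

Emit:
{"method": "arm_command", "body": {"rows": [{"fingers": -1,"x": 0,"y": 0.0008,"z": 0,"ax": 0,"ay": 0,"az": 0},{"fingers": -1,"x": 0,"y": 0.0007,"z": 0,"ax": 0,"ay": 0,"az": 0},{"fingers": -1,"x": 0,"y": 0,"z": 0,"ax": 0,"ay": 0,"az": 0}]}}

```text
clock: 11.27
tcp_pos: [0.5039, 0.1134, 0.0035]
orientation: [0.295, 3.127, -0.0]
contact_force: [0.3, -1.0, 2.7]
grip_width: 0.0394
gripper_force: 61.3
```

Emit:
{"method": "arm_command", "body": {"rows": [{"fingers": -1,"x": 0,"y": 0.0005,"z": 0,"ax": 0,"ay": 0,"az": 0},{"fingers": -1,"x": 0,"y": 0.0003,"z": 0,"ax": 0,"ay": 0,"az": 0},{"fingers": -1,"x": 0,"y": 0,"z": 0,"ax": 0,"ay": 0,"az": 0},{"fingers": -1,"x": 0,"y": 0,"z": 0,"ax": 0,"ay": 0,"az": 0}]}}

```text
clock: 11.6
tcp_pos: [0.5039, 0.1142, 0.0035]
orientation: [0.295, 3.128, -0.0]
contact_force: [-0.4, -2.1, 5.4]
grip_width: 0.039
gripper_force: 61.4
```

Emit:
{"method": "arm_command", "body": {"rows": [{"fingers": -1,"x": 0,"y": 0.0004,"z": -0.0002,"ax": 0,"ay": 0,"az": 0},{"fingers": -1,"x": 0,"y": 0,"z": 0,"ax": 0,"ay": 0,"az": 0},{"fingers": -1,"x": 0,"y": 0,"z": 0,"ax": 0,"ay": 0,"az": 0}]}}

```text
clock: 11.85
tcp_pos: [0.5038, 0.115, 0.0035]
orientation: [-0.294, -3.128, -0.0]
contact_force: [-0.7, -1.3, 4.3]
grip_width: 0.0394
gripper_force: 61.4
```

Run:
```python
from h import *
st(); print(J(r.get_obs()['tcp_pos']).round(4))
f=grab('wrist');cv2.imwrite('pics/w7.png',np.hstack([f['frame'][140:330,180:560]])[...,::-1])
g=cv2.cvtColor(f['frame'],cv2.COLOR_RGB2GRAY);P=cloud(f);j=J(P)
m=(j[...,2]>.050)&(j[...,2]<.064)&(j[...,0]<.01)&(abs(j[...,1]+.05)<.06)
for y in (250,265,280):
  x=np.flatnonzero(m[y])
  if len(x): print(y,*[(J(ray(f,u,y,.057))*1000).round(1) for u in(x.min()-.5,x.max()+.5)])
# carriage edges z~28
m=(abs(j[...,2]-.0295)<.004)&(abs(j[...,0]+.02)<.02)&(j[...,1]>.05)&(j[...,1]<.11)
for y in np.flatnonzero(m.sum(1)>15)[::3]:
  x=np.flatnonzero(m[y]);print('carr',y,x.min(),x.max(),*[(J(ray(f,u,y,.028))*1000).round(1) for u in(x.min()-.5,x.max()+.5)])
m=(abs(j[...,2]-.0225)<.003)&(j[...,0]<-.033)&(j[...,0]>-.07)&(j[...,1]>.06)&(j[...,1]<.1)
q=j[m]*1000;print('pointer',len(q),np.percentile(q,[3,97],axis=0).round(1).tolist())
```

```text
11.85 [0.5038 0.115  0.0035] toolx [-0.982  0.186  0.   ] y [0.186 0.982 0.   ] z [-0.  0. -1.] F [-0.7 -1.3  4.3] w 0.039406783700648686 61.414607763290405
[-0.0301 -0.0472  0.0035]
250 [-54.  -67.3  57. ] [-54.  -26.8  57. ]
265 [-48.1 -67.2  57. ] [-48.1 -26.9  57. ]
280 [-41.9 -76.4  57. ] [-42. -21.  57.]
carr 288 512 559 [-21.7  63.2  28. ] [-21.7  86.1  28. ]
carr 291 507 559 [-20.1  61.1  28. ] [-20.1  86.5  28. ]
carr 294 507 559 [-18.5  61.4  28. ] [-18.5  86.9  28. ]
carr 297 506 559 [-16.8  61.3  28. ] [-16.9  87.3  28. ]
carr 300 505 538 [-15.2  61.1  28. ] [-15.2  77.5  28. ]
carr 303 504 536 [-13.6  61.   28. ] [-13.6  76.9  28. ]
carr 306 505 534 [-11.9  61.8  28. ] [-11.9  76.3  28. ]
carr 309 503 533 [-10.2  61.1  28. ] [-10.2  76.2  28. ]
carr 312 503 533 [-8.5 61.5 28. ] [-8.6 76.6 28. ]
carr 315 502 533 [-6.9 61.3 28. ] [-6.9 77.  28. ]
carr 318 501 530 [-5.2 61.1 28. ] [-5.2 75.9 28. ]
carr 321 501 531 [-3.4 61.5 28. ] [-3.5 76.7 28. ]
carr 324 501 530 [-1.7 61.8 28. ] [-1.7 76.6 28. ]
carr 327 505 528 [ 0.  64.1 28. ] [-0. 76. 28.]
pointer 922 [[-56.4, 73.0, 19.8], [-39.1, 82.9, 23.8]]
```

The block's left side is at y ≈ -27 and the nose at about -27.3, so they meet. Now I advance into the fence, watching force.

Emit:
{"method": "arm_command", "body": {"rows": [{"fingers": -1,"x": -0.002,"y": 0,"z": -0.0003,"ax": 0,"ay": 0,"az": 0},{"fingers": -1,"x": -0.002,"y": 0,"z": 0,"ax": 0,"ay": 0,"az": 0},{"fingers": -1,"x": -0.002,"y": 0,"z": 0,"ax": 0,"ay": 0,"az": 0},{"fingers": -1,"x": -0.001,"y": 0,"z": 0,"ax": 0,"ay": 0,"az": 0},{"fingers": -1,"x": 0,"y": 0,"z": 0,"ax": 0,"ay": 0,"az": 0},{"fingers": -1,"x": 0,"y": 0,"z": 0,"ax": 0,"ay": 0,"az": 0}]}}

```text
clock: 12.4
tcp_pos: [0.5101, 0.1141, 0.0036]
orientation: [-0.293, -3.126, -0.0]
contact_force: [-4.2, 2.9, 1.8]
grip_width: 0.0393
gripper_force: 61.4
```

Run:
```python
from h import *
st(); o=r.get_obs();print(J(o['tcp_pos']).round(4), 'Fjig',(J(np.r_[o['contact_force'][:2]+C,0])).round(2))
```

```text
12.4 [0.5101 0.1141 0.0036] toolx [-0.983  0.186  0.001] y [0.186 0.983 0.   ] z [-0.001  0.    -1.   ] F [-4.2  2.9  1.8] w 0.03930369397834637 61.35254770517349
[-0.0237 -0.0469  0.0036] Fjig [-4.68  2.07  0.  ]
```

Emit:
{"method": "arm_command", "body": {"rows": [{"fingers": -1,"x": -0.002,"y": 0,"z": 0,"ax": 0,"ay": 0,"az": 0},{"fingers": -1,"x": -0.002,"y": 0,"z": 0,"ax": 0,"ay": 0,"az": 0},{"fingers": -1,"x": -0.0015,"y": 0,"z": 0,"ax": 0,"ay": 0,"az": 0},{"fingers": -1,"x": -0.001,"y": 0,"z": 0,"ax": 0,"ay": 0,"az": 0},{"fingers": -1,"x": 0,"y": 0,"z": 0,"ax": 0,"ay": 0,"az": 0},{"fingers": -1,"x": 0,"y": 0,"z": 0,"ax": 0,"ay": 0,"az": 0}]}}

```text
clock: 12.9
tcp_pos: [0.5144, 0.1132, 0.0036]
orientation: [-0.292, -3.123, -0.0]
contact_force: [-11.5, 3.8, 9.3]
grip_width: 0.0394
gripper_force: 62.2
```

```bash
cat > chk.py <<'E'
from h import *
st(); o=r.get_obs();print(J(o['tcp_pos']).round(4), 'Fjig',(J(np.r_[o['contact_force'][:2]+C,0])).round(2))
f=grab('scene');P=cloud(f);j=J(P);z=j[...,2]
for nm,lo,hi,a in(('plate top',.046,.055,(j[...,0]>.025)&(j[...,0]<.06)),('wall',.047,.058,(j[...,0]>.058)&(j[...,0]<.085))):
  for nn,b in (('right',(j[...,1]>-.1)&(j[...,1]<-.075)),):
    q=j[a&b&(z>lo)&(z<hi)]*1000;print(nm,nn,len(q),np.percentile(q,[5,50,95],axis=0).round(1).tolist() if len(q) else '')
q=j[(z>.0535)&(z<.062)&(j[...,0]>0)&(j[...,0]<.06)&(j[...,1]>-.066)&(j[...,1]<-.03)]*1000;print('block front x',np.percentile(q,[50,90,96],axis=0).round(1).tolist())
f=grab('wrist');P=cloud(f);j=J(P)
m=(j[...,2]>.050)&(j[...,2]<.064)&(j[...,0]<.01)&(abs(j[...,1]+.05)<.06)
for y in range(225,275,10):
  x=np.flatnonzero(m[y])
  if len(x): print(y,*[(J(ray(f,u,y,.057))*1000).round(1) for u in(x.min()-.5,x.max()+.5)])
m=(abs(j[...,2]-.0295)<.003)&(abs(j[...,0]+.006)<.012)&(j[...,1]>.05)&(j[...,1]<.11)
v=[J(ray(f,np.flatnonzero(m[y]).min()-.5,y,.028))[1]*1000 for y in np.flatnonzero(m.sum(1)>10)]
print('carr right edge y',np.median(v))
E
python3 chk.py
```

```text
12.9 [0.5144 0.1132 0.0036] toolx [-0.983  0.185  0.005] y [ 0.185  0.983 -0.   ] z [-0.005  0.001 -1.   ] F [-11.5   3.8   9.3] w 0.039359022406601885 62.22111940383911
[-0.0193 -0.047   0.0036] Fjig [-11.97   1.6    0.  ]
plate top right 31 [[37.0, -97.0, 47.4], [41.1, -86.1, 50.1], [46.3, -75.6, 53.4]]
wall right 45 [[64.4, -98.3, 49.4], [71.2, -87.3, 52.6], [76.8, -77.9, 55.0]]
block front x [[21.5, -50.7, 57.3], [35.1, -33.0, 59.1], [41.1, -31.5, 59.3]]
225 [-52.5 -67.   57. ] [-52.5 -26.7  57. ]
235 [-48.7 -66.9  57. ] [-48.8 -26.8  57. ]
245 [-44.8 -67.   57. ] [-44.9 -26.6  57. ]
255 [-40.9 -66.9  57. ] [-41.  -26.8  57. ]
265 [-36.9 -67.   57. ] [-37.  -26.6  57. ]
carr right edge y 62.28153502493153
```

Plate is in about 7 mm; the stop and the block side are still good. I'll go a little further, to near 10 N.

Emit:
{"method": "arm_command", "body": {"rows": [{"fingers": -1,"x": -0.0015,"y": 0,"z": -0.0003,"ax": 0,"ay": 0,"az": 0},{"fingers": -1,"x": -0.001,"y": 0,"z": 0,"ax": 0,"ay": 0,"az": 0},{"fingers": -1,"x": -0.0005,"y": 0,"z": 0,"ax": 0,"ay": 0,"az": 0},{"fingers": -1,"x": 0,"y": 0,"z": 0,"ax": 0,"ay": 0,"az": 0},{"fingers": -1,"x": 0,"y": 0,"z": 0,"ax": 0,"ay": 0,"az": 0},{"fingers": -1,"x": 0,"y": 0,"z": 0,"ax": 0,"ay": 0,"az": 0},{"fingers": -1,"x": 0,"y": 0,"z": 0,"ax": 0,"ay": 0,"az": 0},{"fingers": -1,"x": 0,"y": 0,"z": 0,"ax": 0,"ay": 0,"az": 0},{"fingers": -1,"x": 0,"y": 0,"z": 0,"ax": 0,"ay": 0,"az": 0},{"fingers": -1,"x": 0,"y": 0,"z": 0,"ax": 0,"ay": 0,"az": 0}]}}

```text
clock: 13.83
tcp_pos: [0.5162, 0.1128, 0.0037]
orientation: [-0.291, -3.121, -0.0]
contact_force: [-14.1, 4.3, 11.5]
grip_width: 0.0395
gripper_force: 62.3
```

```bash
python3 chk.py
```

```text
13.8333 [0.5162 0.1128 0.0037] toolx [-0.983  0.185  0.007] y [ 0.185  0.983 -0.001] z [-0.007  0.001 -1.   ] F [-14.1   4.3  11.5] w 0.03945730166044959 62.33152091503143
[-0.0175 -0.047   0.0037] Fjig [-14.69   1.58   0.  ]
plate top right 36 [[38.7, -98.4, 46.9], [42.9, -88.9, 49.8], [47.8, -78.0, 53.8]]
wall right 47 [[64.8, -97.7, 49.3], [70.4, -87.9, 52.5], [77.0, -76.2, 54.5]]
block front x [[22.9, -51.5, 57.6], [37.5, -33.9, 59.3], [42.0, -32.3, 59.8]]
225 [-50.5 -67.1  57. ] [-50.6 -26.7  57. ]
235 [-46.7 -66.9  57. ] [-46.8 -26.8  57. ]
245 [-42.9 -67.1  57. ] [-43.  -26.7  57. ]
255 [-39.  -66.9  57. ] [-39.1 -26.8  57. ]
265 [-35.  -67.1  57. ] [-35.1 -26.6  57. ]
carr right edge y 62.23692255500185
```

Plate in about 9 mm (≈9 N, the rest of the 14.7 N being bed friction). The block is square, at the nose, and the stop is at the index. I'm handing it in.

```bash
python3 -c "
from bench import r
print(r.hand_in())"
```

```text
the job is handed in; nothing more can be done
None
```

Handed in at 13.8 s, no verdict shown: the stop is about 1 mm from the index, and the block is square on the bed with its side at the nose, still gripped and pressed about 9 mm (≈9 N) into the fence. The beaker, dish and bottle were not touched by any move, though I did not re-measure them at the end.

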